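Take the filter cap off a vacuum pump

TASK

The exhaust filter of the vacuum pump is due for a change. Unscrew the ribbed black cap from the filter on top of the pump's oil case without straining its thread: the spring under it will throw it off when the thread lets go, so keep hold of it there. Then set the cap down flat, top up, in the steel drip tray beside the new cartridge, leaving the cartridge standing and everything else undisturbed.

Things in the scene. Friction and masses are not known exactly. Their poses are not given: they have to be found in the camera images.
- pump: Vacuum pump bolted to the bench. Grey oil case, 114 mm square in plan, top 126 mm above the bench, centred on the filter; blue motor 112 mm across on the pump's +x side, 66 to 238 mm from the filter, with a black handle on it up to 206 mm high. Brass fitting 45 mm in +x and 40 mm in -y of the filter, 152 mm high. Origin: on the bench, straight below the filter's axis; z up.
- neck_rim (a point): Centre of the rim of the pump's threaded filter neck, on the filter's axis, 166 mm above the pump's origin and hidden inside the cap at first. The neck is 42 mm across its thread and rises 26 mm from a round aluminium flange, 64 mm across, whose top is 140 mm above the pump's origin.
- cap: Ribbed black plastic screw cap on the filter, 52 mm across, 32 mm high, about 70 g, skirt open below. Origin: centre of its lower rim; z up its axis. At the start its origin is 141 to 146 mm above the pump's: it is not always done up equally far. On its coarse right-hand thread it has about 1 mm of play sideways and in height. More than 25 N in all between cap and pump strains the thread.
- cap_top (a point): Centre of the cap's flat top, 32 mm above its origin. Turned anticlockwise seen from above (0.1 to 0.25 Nm) the cap climbs about a centimetre a turn and lets go somewhere between the first and the second full turn; until then it stays where it is left. A spring pushes it up, 6 N at first, 3 N at the end, and on for some 4 mm beyond. With the thread's answer, 14 then 6 of the 25 N are always there.
- tray: Shallow steel drip tray fixed on the bench, 240 mm along its x, 160 mm along its y, walls 3 mm thick and 20 mm high, floor 3 mm thick. Origin: on the bench under its centre.
- tray_clear (a point): Point on the tray's inner floor, 3 mm above the bench and 45 mm from the tray's centre in its -x direction: the middle of the tray's clear part.
- cartridge: The new filter cartridge, a pleated paper cylinder with grey ends, 32 mm across and 55 mm high, standing in the tray's +x half about 75 mm from the tray's centre. Origin: centre of its underside.
- wrench: steel open-ended spanner, 180 mm long, lying on the bench between the pump and the tray; bystander, its origin is under its middle
- inlay_blank: small wooden block with three inlaid metal strips on top, 75 x 45 x 16 mm; bystander, origin under its middle
- syringe: clear adhesive syringe with a green tip, 150 mm long, lying on the bench; bystander, origin under its middle
- resin_bottle: amber bottle with a small black cap, 66 mm across and 150 mm high; bystander, origin at the centre of its underside
- jar: white plastic jar, 64 mm across and 75 mm high, standing on the bench; bystander, origin at the centre of its underside
- screwdriver: screwdriver, 200 mm long, lying on the bench; bystander, origin under its middle
- offcut: dark wooden offcut, 100 x 60 x 22 mm; bystander, origin under its middle
There are look-alikes about, which are no part of the job. Several things have the shape of the cap; the one meant has the colours described above.

How it is judged:
By the outcome, as a careful person would: the job done as asked, in the order asked, and still so for the second after the job is handed in, with the robot touching nothing.
It also fails if it takes over 72 s, if anything falls off the work surface, if the arm or the gripper's body presses on something with over 40 N, if the wrist force passes 120 N, or if a joint passes its speed limit or range.

ROBOT

A 6-joint arm with a two-finger parallel gripper is mounted at the origin on the work surface. World frame = base frame: x ahead of the robot, y to its left, z up, the work surface at z = 0. Lengths are in m, angles in rad, forces in N, time in s.
With the tool pointing down it reaches from about 0.35 to 0.725 m from the base axis. Payload 6 kg.
Tool frame: the origin (TCP) lies at the very end of the fingers, on their centre line; the grasp point (between the pads) lies env.pinch_z behind it (env.pinch_z is the distance from the TCP to the grasp point, in m); z points along the fingers, y is the line along which they close (so a half turn about z gives the same grasp; the last joint's range is limited). The gripper opens to 85 mm and grips with 20 to 120 N. Pads are 22 mm wide; open, the fingers measure 114 mm over their backs; the gripper's body (76 mm by 85 mm) begins 54 mm behind the grasp point. The pads swing forward as they close: fully open they stand 13 mm farther back than shut.
Start: joints at [-0.94, 0.04, 0.085, 0, -1.615, -0.334], TCP at [0.175, -0.574, 0.231] pointing down, gripper open.
Joint ranges: [-2.56, 2.56], [-1.29, 2.01], [-1.08, 1.49], [-3.29, 1.98], [-2.81, -0.18], [-2.99, 2.99]. Speed limits (rad/s): [2.57, 2.57, 3.01, 3.14, 3.14, 3.14].

INTERFACE

Orientations are given as a rotation vector (axis times angle).
In Python, from workcell import env, snapshot, get_calibration gives the robot as it stands. The module is installed in compiled form; this text tells all that it offers.
- The arm moves only by the tool play_rows, never from a script. Its arguments are lists of equal length, an entry for each row: "hand": the finger opening in cm, from 0 to 8.54; "linear": the shift along the tool's x, y, z in cm, a list of three; "spin": the turn about the tool's z in degrees. A call has 1 to 20 rows; each row shifts and turns the commanded pose from where the row before left it, along the tool's axes as they then stand; what a row does not reach is not made up. A row lasts 1/10 s, in which the tool goes at most 50 mm and 8.59 degrees, less where a joint would pass 70% of its speed; a pose out of reach is approached as far as the arm can. A call with a gripper value outside its range is refused whole. The fingers move at their own pace and stop on an object; "force" is the grip in N (left out, the last holds). Time passes only in rows, so rows that do not move let the fingers close. It gives the time, the measured TCP pose, the force, the opening and the grip force at its end, in the units of the state.
- env.state(): the state, without advancing time (a new reading comes with each control period).
- snapshot(name): name is "scene" or "top" or "wrist"; returns the picture (384x512x3 uint8, red, green, blue); there is no depth.
- get_calibration(name): a dict with "fx", "fy", "cx", "cy" (pixels), "world_to_cam" (4x4, takes a point from world to camera coordinates). Camera axes: x right, y down, z forward; pixel columns grow to the right and rows downward; lengths in m; the calibration is good to about 2 mm. A picture is of the moment at which its call begins: read the wrist's pose just before it. get_calibration takes no time and is no camera call; for the wrist camera it gives the pose at the moment of the call.
- env.finish_job(): hands the job in; it is judged then, once.
The state is a dict: "time_s": time; "joint_positions": joint angles; "joint_vel": joint speeds; "joint_torque": joint torques, N m; "position": TCP position; "ee_rot": TCP orientation; "force": force on the tool from outside, world axes, zero at the start; "moment": the same for the moment, N m; "gripper_width": opening from 0.0 (shut) to 1.0 (fully open); "grip_force": force on a finger pad.
Only numpy, scipy, OpenCV 4.12 (cv2) and the standard library are available. Lean on these libraries where they do the work, as an engineer would, in place of code of your own. Each camera call takes 0.05 s, during which the arm holds its last target. There are 200 camera calls.

## Working session

There is one attempt and no reset: what is moved stays moved. The work goes in short steps, Python scripts to look and compute and a tool call to move; the robot and the scene stay as the last step left them, time stands still between calls to the robot, and variables do not carry over. Pictures are saved under pics/ and viewed, at most 10 in all, crops included, and the job is handed in when it is done.

Besides the shell and the picture viewer there is one more tool, called after "Emit:" as name(argument=value, ...) on one line, values as JSON. play_rows: Moves the arm, as the interface text tells. Its arguments: {"type":"object","properties":{"hand":{"type":"array"},"linear":{"type":"array"},"spin":{"type":"array"},"force":{"type":"number"}},"required":["hand","linear","spin"]}

```bash
mkdir -p pics; python3 - <<'E'
from workcell import env,snapshot,get_calibration
import cv2,numpy as np
np.set_printoptions(precision=4,suppress=True)
print(env.pinch_z,env.state())
for n in("scene","top"):
    im=snapshot(n);cv2.imwrite(f"pics/{n}.png",im[...,::-1]);c=get_calibration(n);print(n,c)
E
```

```text
0.0187 {'time_s': 0.0, 'joint_positions': array([-0.9403,  0.0408,  0.0838, -0.0005, -1.6155, -0.3337]), 'joint_vel': array([-0.0007,  0.0004,  0.0013, -0.0012,  0.0017, -0.0009]), 'joint_torque': array([ -0.0002, -36.8205,  34.742 ,   6.9328,  -0.0055,   0.    ]), 'position': array([ 0.1755, -0.5734,  0.2302]), 'ee_rot': array([ 0.4645, -3.1067, -0.0028]), 'force': array([-0.1446, -0.4257,  0.6794]), 'moment': array([ 0.0194,  0.0137, -0.0279]), 'grip_force': 0.0, 'gripper_width': 0.9975953021563261}
scene {'fx': 441.179888686182, 'fy': 441.179888686182, 'cx': 255.2970804289702, 'cy': 192.1015974935499, 'world_to_cam': array([[-0.1752,  0.9845,  0.0118,  0.0373],
       [ 0.6631,  0.1268, -0.7377, -0.2293],
       [-0.7278, -0.1214, -0.675 ,  1.7927],
       [ 0.    ,  0.    ,  0.    ,  1.    ]])}
top {'fx': 356.5286655110788, 'fy': 356.5286655110788, 'cx': 257.11794953743873, 'cy': 190.97295506886317, 'world_to_cam': array([[ 0.0006, -0.9998,  0.0215,  0.0119],
       [-0.9975, -0.0022, -0.0707,  0.4851],
       [ 0.0707, -0.0214, -0.9973,  1.2296],
       [ 0.    ,  0.    ,  0.    ,  1.    ]])}
```

View pics/scene.png

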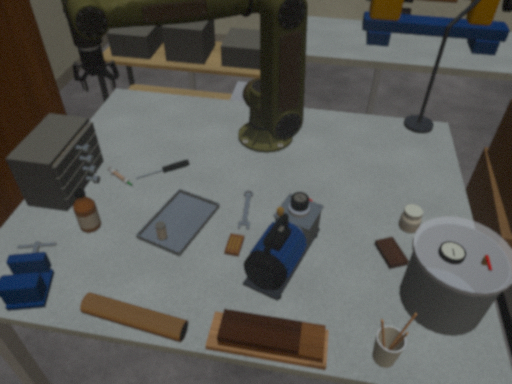

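View pics/top.png

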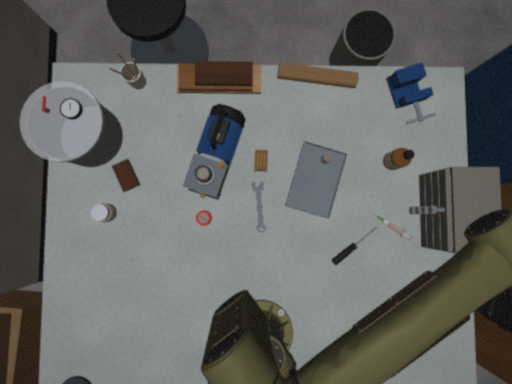

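The pump's cap is near (204,174) in the top view, the tray near (316,180) and the cartridge near (326,158). I'll enlarge that region.

```bash
python3 - <<'E'
import cv2
im=cv2.imread("pics/top.png")[95:235,170:360]
cv2.imwrite("pics/topc.png",cv2.convertScaleAbs(cv2.resize(im,None,fx=4,fy=4,interpolation=cv2.INTER_CUBIC),alpha=1.5))
E
```

```text
(no output)
```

View pics/topc.png

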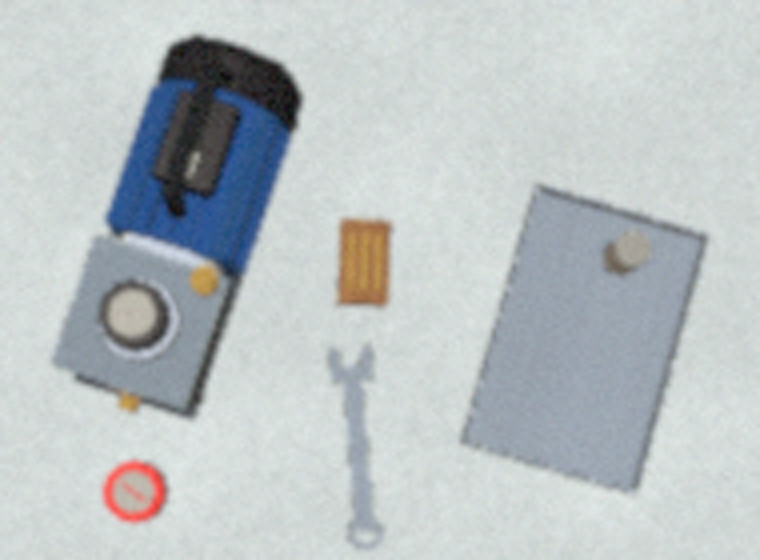

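```bash
cat > h.py <<'E'
import numpy as np
from scipy.spatial.transform import Rotation as R
from workcell import env,get_calibration,snapshot
np.set_printoptions(precision=4,suppress=True)
def ray(c,uv,z):
    T=c["world_to_cam"];Ro=T[:3,:3];o=-Ro.T@T[:3,3]
    d=Ro.T@[(uv[0]-c["cx"])/c["fx"],(uv[1]-c["cy"])/c["fy"],1]
    return o+d*(z-o[2])/d[2]
def proj(c,p):
    q=c["world_to_cam"]@[*p,1];return np.array([c["fx"]*q[0]/q[2]+c["cx"],c["fy"]*q[1]/q[2]+c["cy"]])
def to_tool(target,s=None):  # cm shift along tool axes
    s=s or env.state();return R.from_rotvec(s["ee_rot"]).inv().apply(np.array(target)-s["position"])*100
def st():
    s=env.state();m=R.from_rotvec(s["ee_rot"]).as_matrix()
    print("t",round(s["time_s"],2),"pos",s["position"],"F",s["force"],"M",s["moment"],"w",s["gripper_width"]*8.54,"g",s["grip_force"],"j",s["joint_positions"],"ytool",m[:,1],"z",m[:,2],"Ftool",m.T@s["force"]);return s
E
python3 - <<'E'
from h import *
c=get_calibration("top")
f=lambda u,v,z:ray(c,((u+.5)/4-.5+170,(v+.5)/4-.5+95),z)
cap=f(131,314,.1755);print("cap",cap)
k=[f(*p,.02) for p in[(539,187),(706,236),(635,491),(462,440)]];print(np.array(k))
ctr=np.mean(k,0);ca=f(632,246,.058);print("tray",ctr,"cart",ca)
x=(k[0]+k[1]-k[2]-k[3])/2;y=(k[1]+k[2]-k[0]-k[3])/2;print(np.linalg.norm(x),np.linalg.norm(y));x/=np.linalg.norm(x);print("xdir",x,"clear",ctr-.045*x)
print("motor far",f(235,85,.1), "fitting",f(204,279,.152))
s=st();print(to_tool([cap[0],cap[1],.235]))
E
```

```text
cap [0.5281 0.1832 0.1755]
[[ 0.6609 -0.1542  0.02  ]
 [ 0.6178 -0.3018  0.02  ]
 [ 0.3931 -0.2358  0.02  ]
 [ 0.4374 -0.085   0.02  ]]
tray [ 0.5273 -0.1942  0.02  ] cart [ 0.6021 -0.2276  0.058 ]
0.2340989864362039 0.15545545114861675
xdir [ 0.9573 -0.289   0.    ] clear [ 0.4842 -0.1812  0.02  ]
motor far [0.7279 0.1096 0.1   ] fitting [0.5586 0.1297 0.152 ]
t 0.1 pos [ 0.1755 -0.5735  0.2304] F [0.0246 0.7452 0.5577] M [-0.0409  0.0002 -0.0188] w 8.55171951150015 g 0.0 j [-0.9403  0.0407  0.0839 -0.0004 -1.6155 -0.3337] ytool [-0.2925  0.9563  0.0015] z [-0.0006  0.0014 -1.    ] Ftool [-0.2414  0.7063 -0.5567]
[-55.8467  62.0436  -0.3711]
```

Emit:
play_rows(hand=[8.5,8.5,8.5,8.5,8.5,8.5,8.5,8.5,8.5,8.5,8.5,8.5,8.5,8.5,8.5,8.5,8.5,8.5,8.5,8.5], linear=[[-3.1,3.45,-0.3],[-3.1,3.45,-0.3],[-3.1,3.45,-0.3],[-3.1,3.45,-0.3],[-3.1,3.45,-0.3],[-3.1,3.45,-0.3],[-3.1,3.45,-0.3],[-3.1,3.45,-0.3],[-3.1,3.45,-0.3],[-3.1,3.45,-0.3],[-3.1,3.45,-0.3],[-3.1,3.45,-0.3],[-3.1,3.45,-0.3],[-3.1,3.45,-0.3],[-3.1,3.45,-0.3],[-3.1,3.45,-0.3],[-3.1,3.45,-0.3],[-3.1,3.45,-0.3],[0,0,0],[0,0,0]], spin=[0,0,0,0,0,0,0,0,0,0,0,0,0,0,0,0,0,0,7,7], force=40)

```text
time_s: 2.1
position: [0.5276, 0.1847, 0.2835]
ee_rot: [0.077, -3.138, 0.003]
force: [-0.3, 0.4, 0.2]
gripper_width: 0.991
grip_force: 0.0
```

Emit:
play_rows(hand=[8.5,8.5,8.5,8.5,8.5,8.5,8.5,8.5,8.5,8.5], linear=[[0,0,0],[0,0,0],[0,0,0],[0,0,0],[0,0,0],[0,0,0],[0,0,0],[0,0,0],[0,0,0],[0,0,0]], spin=[7,7,7,7,7,7,7,7,3,0])

```text
time_s: 3.1
position: [0.5654, 0.1254, 0.2821]
ee_rot: [-1.317, -2.807, -0.037]
force: [0.1, -0.6, 0.0]
gripper_width: 0.993
grip_force: 0.0
```

```bash
python3 - <<'E'
from h import *
import cv2
s=st();c=get_calibration("wrist");im=snapshot("wrist");cv2.imwrite("pics/w1.png",im[...,::-1]);print(c)
print(proj(c,[.5281,.1832,.1755]))
E
```

```text
t 3.1 pos [0.5654 0.1254 0.2821] F [ 0.068  -0.5891  0.0264] M [-0.1108 -0.0518  0.0557] w 8.481085032395729 g 0.0 j [ 0.5342  0.0129  0.1659 -0.0476 -1.7266 -2.9898] ytool [0.7692 0.639  0.0045] z [-0.0265  0.039  -0.9989] Ftool [-0.4947 -0.324  -0.0511]
{'fx': 298.7999677072043, 'fy': 298.7999677072043, 'cx': 251.6311062914731, 'cy': 188.34681575988057, 'world_to_cam': array([[ 0.7691,  0.6391,  0.0053, -0.5168],
       [ 0.6233, -0.7518,  0.215 , -0.2922],
       [ 0.1414, -0.162 , -0.9766,  0.3701],
       [ 0.    ,  0.    ,  0.    ,  1.    ]])}
[260.6853 111.0148]
```

View pics/w1.png

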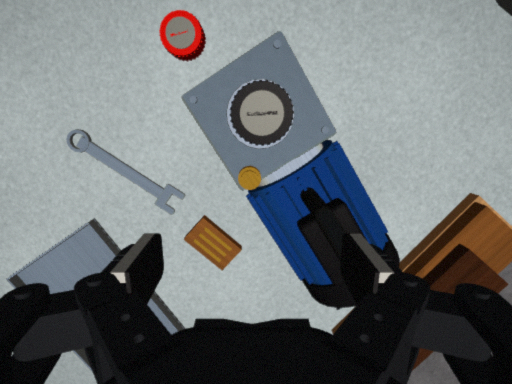

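The cap sits at (262,112), where I predicted it. J6 hit its range limit, so I'll turn back and see whether the pose recovers.

Emit:
play_rows(hand=[8.5,8.5,8.5,8.5], linear=[[0,0,0],[0,0,0],[0,0,0],[0,0,0]], spin=[-7,-7,-7,0])

```text
time_s: 3.55
position: [0.5644, 0.1279, 0.283]
ee_rot: [-0.776, -3.008, -0.049]
force: [0.1, -0.6, 0.5]
gripper_width: 0.997
grip_force: 0.0
```

```bash
python3 - <<'E'
from h import *
s=st();print(to_tool([.5281,.1832,.235]))
E
```

```text
t 3.55 pos [0.5644 0.1279 0.283 ] F [ 0.1227 -0.5866  0.4945] M [-0.0913 -0.0736 -0.0611] w 8.513982942049983 g 0.0 j [ 0.5392  0.0106  0.165  -0.0473 -1.7264 -2.6222] ytool [0.4841 0.8748 0.0223] z [-0.0252  0.0394 -0.9989] Ftool [-0.3703 -0.4427 -0.5202]
[5.6529 2.976  5.101 ]
```

A small tilt of 2.7° stayed in the commanded pose from j6 saturating, and j4 is off by -0.047. I'll remove it by saturating briefly at the other end.

Emit:
play_rows(hand=[8.5,8.5,8.5,8.5,8.5,8.5,8.5,8.5,8.5,8.5,8.5,8.5,8.5,8.5,8.5,8.5,8.5,8.5,8.5,8.5], linear=[[0,0,0],[0,0,0],[0,0,0],[0,0,0],[0,0,0],[0,0,0],[0,0,0],[0,0,0],[0,0,0],[0,0,0],[0,0,0],[0,0,0],[0,0,0],[0,0,0],[0,0,0],[0,0,0],[0,0,0],[0,0,0],[0,0,0],[0,0,0]], spin=[-8.5,-8.5,-8.5,-8.5,-8.5,-8.5,-8.5,-8.5,-8.5,-8.5,-8.5,-8.5,-8.5,-8.5,-8.5,-8.5,-8.5,-8.5,-8.5,-8.5])

```text
time_s: 5.55
position: [0.5645, 0.1276, 0.283]
ee_rot: [-2.935, 1.036, 0.057]
force: [0.1, 0.5, -0.5]
gripper_width: 0.995
grip_force: 0.0
```

Emit:
play_rows(hand=[8.5,8.5,8.5,8.5,8.5,8.5,8.5,8.5,8.5,8.5,8.5,8.5,8.5,8.5,8.5,8.5,8.5,8.5,8.5,8.5], linear=[[0,0,0],[0,0,0],[0,0,0],[0,0,0],[0,0,0],[0,0,0],[0,0,0],[0,0,0],[0,0,0],[0,0,0],[0,0,0],[0,0,0],[0,0,0],[0,0,0],[0,0,0],[0,0,0],[0,0,0],[0,0,0],[0,0,0],[0,0,0]], spin=[-8.5,-8.5,-8.5,-8.5,-8.5,-8.5,-8.5,-8.5,-8.5,-8.5,-8.5,-8.5,-8.5,-8.5,-8.5,-8.5,-8.5,-7,-7,0])

```text
time_s: 7.55
position: [0.5447, 0.1561, 0.284]
ee_rot: [-1.638, -2.657, -0.019]
force: [-0.1, 1.0, 0.7]
gripper_width: 0.996
grip_force: 0.0
```

```bash
python3 - <<'E'
from h import *
s=st()
E
```

```text
t 7.55 pos [0.5447 0.1561 0.284 ] F [-0.0674  0.9766  0.7049] M [ 0.0025 -0.0567 -0.0243] w 8.502580919871065 g 0.0 j [ 0.6177 -0.0319  0.117  -0.024  -1.7162  2.9864] ytool [ 0.8934  0.4493 -0.0002] z [-0.0109  0.0213 -0.9997] Ftool [ 0.9194  0.3784 -0.6832]
```

Emit:
play_rows(hand=[8.5,8.5], linear=[[0,0,0],[0,0,0]], spin=[-7,0])

```text
time_s: 7.75
position: [0.5237, 0.1813, 0.284]
ee_rot: [1.546, 2.732, 0.008]
force: [0.3, -0.2, 1.0]
gripper_width: 0.992
grip_force: 0.0
```

```bash
python3 - <<'E'
from h import *
s=st()
E
```

```text
t 7.75 pos [0.5237 0.1813 0.284 ] F [ 0.3437 -0.1993  0.9525] M [ 0.0484 -0.0746 -0.0164] w 8.471764305751861 g 0.0 j [ 0.6958 -0.0744  0.0676  0.0002 -1.707   2.9869] ytool [0.8571 0.5151 0.0057] z [ 0.0046  0.0036 -1.    ] Ftool [-0.3472  0.1975 -0.9516]
```

Emit:
play_rows(hand=[8.5,8.5,8.5,8.5,8.5,8.5,8.5,8.5,8.5,8.5,8.5,8.5,8.5,8.5,8.5,8.5,8.5,8.5,8.5,8.5], linear=[[0,0,0],[0,0,0],[0,0,0],[0,0,0],[0,0,0],[0,0,0],[0,0,0],[0,0,0],[0,0,0],[0,0,0],[0,0,0],[0,0,0],[0,0,0],[0,0,0],[0,0,0],[0,0,0],[0,0,0],[0,0,0],[0,0,0],[0,0,0]], spin=[8.5,8.5,8.5,8.5,8.5,8.5,8.5,8.5,8.5,8.5,8.5,8.5,8.5,8.5,8.5,8.5,8.5,8.5,8.5,8.5])

```text
time_s: 9.75
position: [0.5253, 0.179, 0.2838]
ee_rot: [-2.847, 1.317, -0.003]
force: [0.1, 0.2, 1.2]
gripper_width: 0.998
grip_force: 0.0
```

Emit:
play_rows(hand=[8.5,8.5,8.5,8.5,8.5,8.5,8.5,8.5,8.5,8.5,8.5,8.5,8.5,8.5,8.5,8.5,8.5,8.5,8.5,8.5], linear=[[0,0,0],[0,0,0],[0,0,0],[0,0,0],[0,0,0],[0,0,0],[0,0,0],[0,0,0],[0,0,0],[0,0,0],[0,0,0],[0,0,0],[0,0,0],[0,0,0],[0,0,0],[0,0,0],[0,0,0],[0,0,0],[0,0,0],[0,0,0]], spin=[8.5,8.5,8.5,8.5,8.5,8.5,8.5,8.5,8.5,8.5,8.5,8.5,8.5,8.5,8.5,8.5,8.5,8.5,8.5,0])

```text
time_s: 11.75
position: [0.5253, 0.179, 0.2838]
ee_rot: [0.834, 3.026, 0.007]
force: [-0.5, -0.3, 0.3]
gripper_width: 0.995
grip_force: 0.0
```

```bash
python3 - <<'E'
from h import *
import cv2
s=st();c=get_calibration("wrist");im=snapshot("wrist");print(proj(c,[.5281,.1832,.1755]),to_tool([.5281,.1832,.235],s))
np.save("c2.npy",c,allow_pickle=True)
cv2.imwrite("pics/w2.png",cv2.convertScaleAbs(im[...,::-1],alpha=1.4))
E
```

```text
t 11.75 pos [0.5253 0.179  0.2838] F [-0.5266 -0.2881  0.3274] M [-0.0091  0.0168 -0.0167] w 8.500994705929909 g 0.0 j [ 0.6904 -0.0718  0.0698  0.0001 -1.7073 -2.7994] ytool [0.5126 0.8586 0.0048] z [ 0.004   0.0032 -1.    ] Ftool [ 0.3039 -0.5157 -0.3304]
[256.4689 186.4511] [-0.0183  0.4844  4.8853]
```

View pics/w2.png

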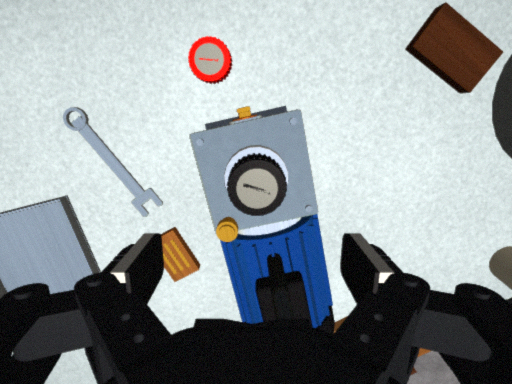

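The cap's label disc is centred near (256,188), matching the prediction. I'll fit it precisely.

```bash
python3 - <<'E'
from h import *
import cv2
c=np.load("c2.npy",allow_pickle=True).item()
im=cv2.imread("pics/w2.png").astype(int)
# dark rim (ribbed) + disc
m=np.zeros(im.shape[:2],np.uint8)
g=im.max(2); m[(g<75)]=255; m[:145]=0;m[225:]=0;m[:,:215]=0;m[:,300:]=0
n,l,s,ce=cv2.connectedComponentsWithStats(m);i=1+np.argmax(s[1:,4]);print(s[i])
k=cv2.findContours((l==i).astype(np.uint8),cv2.RETR_CCOMP,cv2.CHAIN_APPROX_NONE)
for q,h in zip(k[0],k[1][0]):
    if len(q)>60:
        e=cv2.fitEllipse(q);print(len(q),h,e,[ray(c,e[0],z) for z in(.1755,.16)])
print("pred",proj(c,[.5281,.1832,.1755]))
E
```

```text
[ 227  154   60   62 1433]
171 [-1 -1  1 -1] ((256.41119384765625, 184.68247985839844), (57.49009323120117, 60.244258880615234), 176.32679748535156) [array([0.5267, 0.184 , 0.1755]), array([0.5303, 0.1822, 0.16  ])]
121 [-1 -1 -1  0] ((256.6709899902344, 187.94435119628906), (42.06462097167969, 43.33796691894531), 78.91683197021484) [array([0.5293, 0.1827, 0.1755]), array([0.5331, 0.1808, 0.16  ])]
pred [256.4689 186.4511]
```

Emit:
play_rows(hand=[8.5,8.5,8.5,8.5,8.5,8.5,8.5,8.5,8.5,8.5], linear=[[-0.12,0.52,0],[0,0,2],[0,0,2],[0,0,2],[0,0,2],[0,0,2],[0,0,2],[0,0,1],[0,0,0.5],[0,0,0]], spin=[0,0,0,0,0,0,0,0,0,0])

```text
time_s: 12.8
position: [0.5295, 0.1833, 0.1488]
ee_rot: [0.828, 3.027, 0.006]
force: [0.0, 0.4, 0.1]
gripper_width: 0.996
grip_force: 0.0
```

```bash
python3 - <<'E'
from h import *
import cv2
s=st();print(to_tool([.529,.1828,.148]));im=snapshot("wrist");cv2.imwrite("pics/w3.png",cv2.convertScaleAbs(im[...,::-1],alpha=1.4))
E
```

```text
t 12.8 pos [0.5295 0.1833 0.1488] F [0.0168 0.4345 0.0943] M [-0.0443  0.0054  0.0016] w 8.50251692131614 g 0.0 j [ 0.6917 -0.0633 -0.1678  0.0003 -1.4616 -2.7966] ytool [0.509  0.8607 0.0043] z [ 0.0039  0.0028 -1.    ] Ftool [ 0.2066  0.383  -0.0931]
[ 0.0236 -0.0676  0.0756]
```

View pics/w3.png

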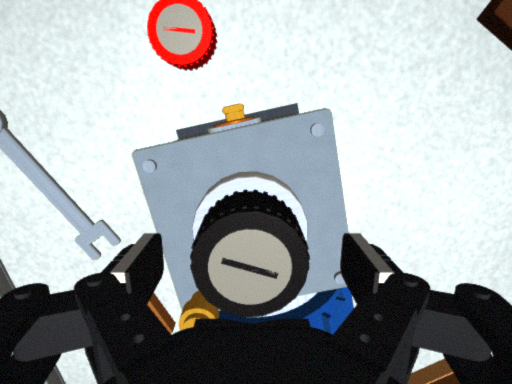

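The cap is centred at x≈249.5 between the fingers, whose middle is ≈251.8, so I'll shift y by about -0.8 mm and close gently.

Emit:
play_rows(hand=[7,6,5.6,5,5,5,5,5], linear=[[0.02,-0.08,0],[0,0,0],[0,0,0],[0,0,0],[0,0,0],[0,0,0],[0,0,0],[0,0,0]], spin=[0,0,0,0,0,0,0,0], force=30)

```text
time_s: 13.65
position: [0.529, 0.1827, 0.1493]
ee_rot: [0.829, 3.026, 0.007]
force: [-2.3, -0.9, 4.6]
gripper_width: 0.605
grip_force: 31.7
```

```bash
python3 - <<'E'
from h import *
s=st()
E
```

```text
t 13.65 pos [0.529  0.1827 0.1493] F [-2.3265 -0.9467  4.6085] M [-0.1227  0.6225  0.0229] w 5.168337166472246 g 31.65150722488761 j [ 0.6915 -0.0662 -0.1696  0.0005 -1.4617 -2.797 ] ytool [0.5095 0.8604 0.0052] z [ 0.0047  0.0033 -1.    ] Ftool [ 1.5084 -1.9759 -4.6225]
```

Emit:
play_rows(hand=[5,5,5,5,5,5,5], linear=[[0,0,-0.03],[0,0,-0.014],[0,0,-0.014],[0,0,-0.014],[0,0,-0.014],[0,0,-0.014],[0,0,0]], spin=[0,-5,-5,-5,-5,-5,0], force=40)

```text
time_s: 14.35
position: [0.5293, 0.1827, 0.1502]
ee_rot: [0.153, 3.133, 0.006]
force: [0.3, -0.0, 4.5]
gripper_width: 0.605
grip_force: 41.9
```

```bash
python3 - <<'E'
from h import *
s=st()
E
```

```text
t 14.35 pos [0.5293 0.1827 0.1502] F [ 0.3162 -0.0067  4.4977] M [-0.0183 -0.0513  0.0018] w 5.166812265783704 g 41.903631035238504 j [ 0.6915 -0.0662 -0.168   0.0007 -1.4628 -2.3599] ytool [0.0974 0.9952 0.0039] z [ 0.0052  0.0034 -1.    ] Ftool [-0.3372  0.0417 -4.496 ]
```

Emit:
play_rows(hand=[5,5,5,5,5,5,5,5,5,5], linear=[[0,0,-0.026],[0,0,-0.026],[0,0,-0.026],[0,0,-0.026],[0,0,-0.026],[0,0,-0.026],[0,0,-0.026],[0,0,-0.026],[0,0,-0.026],[0,0,0]], spin=[-8,-8,-8,-8,-8,-8,-8,-8,-8,0])

```text
time_s: 15.35
position: [0.5291, 0.1828, 0.1524]
ee_rot: [-1.715, 2.625, 0.0]
force: [0.3, -0.3, 4.3]
gripper_width: 0.601
grip_force: 41.9
```

Emit:
play_rows(hand=[5,5,5,5,5,5,5,5,5,5], linear=[[0,0,-0.035],[0,0,-0.028],[0,0,-0.028],[0,0,-0.028],[0,0,-0.028],[0,0,-0.028],[0,0,-0.028],[0,0,-0.028],[0,0,-0.028],[0,0,0]], spin=[-8,-8,-8,-8,-8,-8,-8,-8,-8,0])

```text
time_s: 16.35
position: [0.5289, 0.1827, 0.1546]
ee_rot: [-2.93, 1.12, -0.004]
force: [0.5, 0.1, 2.7]
gripper_width: 0.603
grip_force: 41.8
```

Emit:
play_rows(hand=[5,5,5,5,5,5,5,5,5,5], linear=[[0,0,-0.026],[0,0,-0.026],[0,0,-0.026],[0,0,-0.026],[0,0,-0.026],[0,0,-0.026],[0,0,-0.026],[0,0,-0.026],[0,0,-0.026],[0,0,0]], spin=[-8,-8,-8,-8,-8,-8,-8,-8,-8,0])

```text
time_s: 17.35
position: [0.5288, 0.1825, 0.1569]
ee_rot: [-3.032, -0.814, -0.007]
force: [0.8, -0.1, 3.4]
gripper_width: 0.609
grip_force: 41.8
```

```bash
python3 - <<'E'
from h import *
s=st()
E
```

```text
t 17.35 pos [0.5288 0.1825 0.1569] F [ 0.7816 -0.1459  3.3511] M [-0.0669  0.0398  0.0303] w 5.202903224834133 g 41.751783108338714 j [ 0.6915 -0.0678 -0.1572  0.0002 -1.4766  1.404 ] ytool [ 0.501  -0.8655 -0.0006] z [ 0.0038  0.0029 -1.    ] Ftool [ 0.6193  0.5159 -3.3485]
```

Emit:
play_rows(hand=[5,5,5,5,5,5,5,5,5,5,5], linear=[[0,0,-0.032],[0,0,-0.026],[0,0,-0.026],[0,0,-0.026],[0,0,-0.026],[0,0,-0.026],[0,0,-0.026],[0,0,-0.026],[0,0,-0.026],[0,0,-0.026],[0,0,0]], spin=[-8,-8,-8,-8,-8,-8,-8,-8,-8,-8,0])

```text
time_s: 18.45
position: [0.5287, 0.1825, 0.1593]
ee_rot: [1.801, 2.572, 0.007]
force: [-0.0, -0.8, 1.2]
gripper_width: 0.605
grip_force: 41.7
```

```bash
python3 - <<'E'
from h import *
s=st()
E
```

```text
t 18.45 pos [0.5287 0.1825 0.1593] F [-0.0416 -0.7515  1.212 ] M [-0.1782  0.1206  0.0001] w 5.165695004706577 g 41.68530008755624 j [ 0.6914 -0.0683 -0.1532  0.0001 -1.4816  2.7993] ytool [0.9397 0.342  0.0041] z [ 0.0034  0.0027 -1.    ] Ftool [-0.6902 -0.2911 -1.2142]
```

Emit:
play_rows(hand=[5.6,6.2,6.8,6.8,6.8,6.8,6.8,6.8,6.8,6.8,6.8,6.8,6.8,6.8,6.8,6.8,6.8,6.8,6.8,6.8], linear=[[0,0,0],[0,0,0],[0,0,0],[0,0,0],[0,0,0],[0,0,0],[0,0,0],[0,0,0],[0,0,0],[0,0,0],[0,0,0],[0,0,0],[0,0,0],[0,0,0],[0,0,0],[0,0,0],[0,0,0],[0,0,0],[0,0,0],[0,0,0]], spin=[0,0,0,0,8,8,8,8,8,8,8,8,8,8,8,8,8,8,8,8])

```text
time_s: 20.45
position: [0.5288, 0.1827, 0.1597]
ee_rot: [-3.099, 0.492, -0.005]
force: [-0.2, 0.5, -0.2]
gripper_width: 0.793
grip_force: 0.0
```

Emit:
play_rows(hand=[6.8,6.8,6.8,6.8,6.8,6.8,6.8,6.8,6.8,6.8,6.8,6.8,6.8,6.8,6.8,6.8,6.8,6.8,6.8,6.8], linear=[[0,0,0],[0,0,0],[0,0,0],[0,0,0],[0,0,0],[0,0,0],[0,0,0],[0,0,0],[0,0,0],[0,0,0],[0,0,0],[0,0,0],[0,0,0],[0,0,0],[0,0,0],[0,0,0],[0,0,0],[0,0,0],[0,0,0],[0,0,0]], spin=[8,8,8,8,8,8,8,8,8,8,8,8,8,8,8,8,8,8,8,8])

```text
time_s: 22.45
position: [0.5288, 0.1826, 0.1597]
ee_rot: [-0.054, 3.137, 0.005]
force: [0.7, -0.0, -0.3]
gripper_width: 0.797
grip_force: 0.0
```

Emit:
play_rows(hand=[6.8,6.8,6.8,6.8,6.8], linear=[[0,0,0],[0,0,0],[0,0,0],[0,0,0],[0,0,0]], spin=[8,8,8,8,0])

```text
time_s: 22.95
position: [0.5288, 0.1826, 0.1597]
ee_rot: [0.806, 3.033, 0.006]
force: [1.2, 0.8, 0.7]
gripper_width: 0.798
grip_force: 0.0
```

```bash
python3 - <<'E'
from h import *
import cv2
s=st();im=snapshot("wrist");cv2.imwrite("pics/w4.png",cv2.convertScaleAbs(im[...,::-1],alpha=1.4))
E
```

```text
t 22.95 pos [0.5288 0.1826 0.1597] F [1.1737 0.784  0.731 ] M [ 0.052 -0.035 -0.044] w 6.811505705040489 g 0.0 j [ 0.6915 -0.0685 -0.1528  0.0002 -1.4815 -2.7819] ytool [0.4965 0.868  0.0047] z [ 0.004   0.0031 -1.    ] Ftool [-0.6309  1.2667 -0.7239]
```

View pics/w4.png

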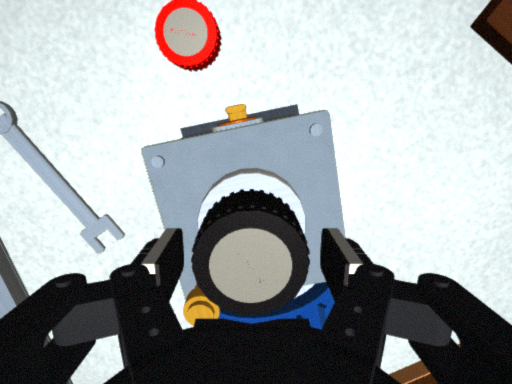

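The cap is still seated, raised and centred at x≈251 between the fingers. I'll regrasp it.

Emit:
play_rows(hand=[6,5.5,5,5,5,5,5], linear=[[0,0,0],[0,0,0],[0,0,0],[0,0,0],[0,0,0],[0,0,0],[0,0,0]], spin=[0,0,0,0,0,0,0], force=40)

```text
time_s: 23.7
position: [0.5289, 0.1826, 0.16]
ee_rot: [0.802, 3.034, 0.006]
force: [-1.0, -1.0, 1.5]
gripper_width: 0.608
grip_force: 41.4
```

Emit:
play_rows(hand=[5,5,5,5,5,5], linear=[[0,0,-0.03],[0,0,-0.026],[0,0,-0.026],[0,0,-0.026],[0,0,-0.026],[0,0,0]], spin=[0,-8,-8,-8,-8,0])

```text
time_s: 24.3
position: [0.5289, 0.1827, 0.1611]
ee_rot: [-0.067, 3.136, 0.005]
force: [-1.0, -0.2, 0.7]
gripper_width: 0.605
grip_force: 41.5
```

Emit:
play_rows(hand=[5,5,5,5,5,5,5,5,5,5], linear=[[0,0,-0.025],[0,0,-0.025],[0,0,-0.025],[0,0,-0.025],[0,0,-0.025],[0,0,-0.025],[0,0,-0.025],[0,0,-0.025],[0,0,-0.025],[0,0,0]], spin=[-8,-8,-8,-8,-8,-8,-8,-8,-8,0])

```text
time_s: 25.3
position: [0.5289, 0.1827, 0.1633]
ee_rot: [-1.893, 2.501, -0.0]
force: [0.5, 0.0, 1.4]
gripper_width: 0.608
grip_force: 41.5
```

```bash
python3 - <<'E'
from h import *
s=st()
E
```

```text
t 25.3 pos [0.5289 0.1827 0.1633] F [0.5411 0.0243 1.4178] M [-0.0655 -0.0551  0.0376] w 5.1944024427656075 g 41.501209270209074 j [ 0.6915 -0.0693 -0.147   0.0002 -1.4877 -0.9666] ytool [-0.9624  0.2716 -0.0033] z [ 0.0043  0.0033 -1.    ] Ftool [-0.1764 -0.5188 -1.4154]
```

Emit:
play_rows(hand=[5,5,5,5,5,5,5,5,5,5], linear=[[0,0,-0.025],[0,0,-0.025],[0,0,-0.025],[0,0,-0.025],[0,0,-0.025],[0,0,-0.025],[0,0,-0.025],[0,0,-0.025],[0,0,-0.025],[0,0,0]], spin=[-8,-8,-8,-8,-8,-8,-8,-8,-8,0])

```text
time_s: 26.3
position: [0.5289, 0.1827, 0.1655]
ee_rot: [-3.001, 0.914, -0.005]
force: [-0.3, -0.8, 0.9]
gripper_width: 0.61
grip_force: 41.5
```

```bash
python3 - <<'E'
from h import *
s=st()
E
```

```text
t 26.3 pos [0.5289 0.1827 0.1655] F [-0.3164 -0.8249  0.9004] M [-0.0405  0.012  -0.0076] w 5.210907425092126 g 41.51665066368878 j [ 0.6915 -0.0697 -0.1434  0.0001 -1.4919  0.2879] ytool [-0.5575 -0.8302 -0.005 ] z [ 0.0041  0.0032 -1.    ] Ftool [ 0.1987  0.8568 -0.9043]
```

Emit:
play_rows(hand=[5,5,5,5,5,5,5,5,5,5], linear=[[0,0,-0.025],[0,0,-0.025],[0,0,-0.025],[0,0,-0.025],[0,0,-0.025],[0,0,-0.025],[0,0,-0.025],[0,0,-0.025],[0,0,-0.025],[0,0,0]], spin=[-8,-8,-8,-8,-8,-8,-8,-8,-8,0])

```text
time_s: 27.3
position: [0.529, 0.1827, 0.1681]
ee_rot: [-2.968, -1.023, -0.009]
force: [0.6, -0.2, 2.0]
gripper_width: 0.608
grip_force: 41.7
```

Emit:
play_rows(hand=[5,5,5,5,5,5,5,5,5], linear=[[0,0,-0.025],[0,0,-0.025],[0,0,-0.025],[0,0,-0.025],[0,0,-0.025],[0,0,-0.025],[0,0,-0.025],[0,0,-0.025],[0,0,0]], spin=[-8,-8,-8,-8,-8,-8,-8,-8,0])

```text
time_s: 28.2
position: [0.5288, 0.1826, 0.1699]
ee_rot: [1.976, 2.44, 0.008]
force: [-0.3, 0.6, 0.8]
gripper_width: 0.608
grip_force: 41.6
```

```bash
python3 - <<'E'
from h import *
s=st()
E
```

```text
t 28.2 pos [0.5288 0.1826 0.1699] F [-0.2669  0.643   0.7967] M [-0.0084  0.0026 -0.0251] w 5.1881792768251 g 41.621832652017474 j [ 0.6916 -0.0706 -0.1363  0.0003 -1.4999  2.6593] ytool [0.9782 0.2077 0.0048] z [ 0.0042  0.0031 -1.    ] Ftool [ 0.6862 -0.1237 -0.7958]
```

Emit:
play_rows(hand=[5,5,5,5,5,5], linear=[[0,0,-0.025],[0,0,-0.025],[0,0,0],[0,0,-0.04],[0,0,-0.04],[0,0,0]], spin=[-8,-7,0,0,0,0])

```text
time_s: 28.8
position: [0.5288, 0.1826, 0.1712]
ee_rot: [1.636, 2.68, 0.008]
force: [-0.4, 0.3, 0.9]
gripper_width: 0.602
grip_force: 41.6
```

Emit:
play_rows(hand=[5,5,5], linear=[[0,0,-0.04],[0,0,-0.02],[0,0,0]], spin=[0,0,0])

```text
time_s: 29.1
position: [0.5287, 0.1825, 0.1715]
ee_rot: [1.633, 2.682, 0.007]
force: [-0.5, -0.1, 0.4]
gripper_width: 0.609
grip_force: 41.7
```

Emit:
play_rows(hand=[5,5,5,5], linear=[[0,0,-0.04],[0,0,-0.04],[0,0,-0.04],[0,0,0]], spin=[0,0,0,0])

```text
time_s: 29.5
position: [0.5288, 0.1825, 0.1729]
ee_rot: [1.632, 2.682, 0.007]
force: [0.5, -0.5, 0.5]
gripper_width: 0.608
grip_force: 41.8
```

```bash
python3 - <<'E'
from h import *
s=st()
E
```

```text
t 29.5 pos [0.5288 0.1825 0.1729] F [ 0.4718 -0.5052  0.4663] M [ 0.0261 -0.0047  0.017 ] w 5.188586795156701 g 41.77327106706798 j [ 0.6915 -0.0711 -0.1312  0.0002 -1.5057  2.9276] ytool [0.8881 0.4595 0.005 ] z [ 0.004   0.0031 -1.    ] Ftool [-0.6651  0.1892 -0.466 ]
```

The cap lifts freely. I'll raise it clear, then turn j6 off its limit.

Emit:
play_rows(hand=[5,5,5,5,5,5,5,5,5,5,5,5,5,5,5,5,5,5], linear=[[0,0,-0.2],[0,0,-0.4],[0,0,-0.6],[0,0,-1],[0,0,-1.5],[0,0,-1.5],[0,0,-0.5],[0,0,0],[0,0,0],[0,0,0],[0,0,0],[0,0,0],[0,0,0],[0,0,0],[0,0,0],[0,0,0],[0,0,0],[0,0,0]], spin=[0,0,0,0,0,0,8,8,8,8,8,8,8,8,8,8,8,0])

```text
time_s: 31.3
position: [0.5288, 0.1825, 0.2313]
ee_rot: [-3.037, -0.794, -0.01]
force: [-1.0, 0.1, -1.2]
gripper_width: 0.609
grip_force: 41.8
```

```bash
python3 - <<'E'
from h import *
import cv2
s=st();print(to_tool([.4842,-.1812,s["position"][2]],s))
a=snapshot("scene")[120:300,190:370];b=snapshot("wrist")[100:384]
a=cv2.resize(a,(0,0),fx=1.578,fy=1.578);a=a[:284];cv2.imwrite("pics/s2.png",cv2.convertScaleAbs(np.hstack([a,b])[...,::-1],alpha=1.4))
E
```

```text
t 31.3 pos [0.5288 0.1825 0.2313] F [-0.9509  0.1035 -1.1897] M [-0.054   0.0038  0.0134] w 5.2048716118131155 g 41.78054745309055 j [ 0.6915 -0.0734 -0.0275  0.0005 -1.6102  1.3906] ytool [ 0.4893 -0.8721 -0.0007] z [ 0.0053  0.0038 -1.    ] Ftool [-0.7864 -0.5547  1.185 ]
[-21.6867  29.5344  -0.1606]
```

View pics/s2.png

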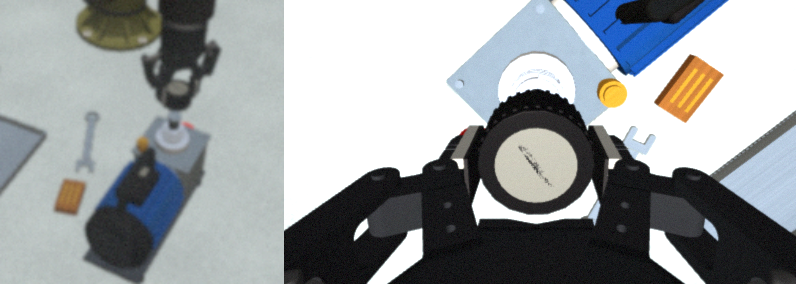

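The cap is held clear of the neck. Now to the tray.

Emit:
play_rows(hand=[5,5,5,5,5,5,5,5,5,5,5,5,5,5,5], linear=[[-0.9,1.23,0],[-1.81,2.46,0],[-1.81,2.46,0],[-1.81,2.46,0],[-1.81,2.46,0],[-1.81,2.46,0],[-1.81,2.46,0],[-1.81,2.46,0],[-1.81,2.46,0],[-1.81,2.46,0],[-1.81,2.46,0],[-1.81,2.46,0],[-0.9,1.23,0],[0,0,0],[0,0,0]], spin=[0,0,0,0,0,0,0,0,0,0,0,0,0,0,0])

```text
time_s: 32.9
position: [0.4838, -0.1817, 0.2289]
ee_rot: [-3.037, -0.796, -0.008]
force: [-0.4, -0.7, -1.1]
gripper_width: 0.606
grip_force: 41.9
```

```bash
python3 - <<'E'
from h import *
import cv2
s=st();c=get_calibration("wrist");b=snapshot("wrist").copy()
x=np.array([.9573,-.289,0]);y=np.array([.289,.9573,0]);t=np.array([.5273,-.1942,0])
for p in [t+a*.12*x+d*.08*y+[0,0,.02] for a in(-1,1) for d in(-1,1)]+[t-.045*x+[0,0,.003]]:
    u=proj(c,p);print(u)
    if abs(u).max()<2000: cv2.circle(b,tuple(int(round(v)) for v in u),4,(255,0,255),1)
cv2.imwrite("pics/w5.png",b[...,::-1]);print(to_tool([.4842,-.1812,.01],s))
E
```

```text
t 32.9 pos [ 0.4838 -0.1817  0.2289] F [-0.3638 -0.6776 -1.086 ] M [-0.0131  0.0218 -0.0215] w 5.173026657816043 g 41.8780707847327 j [ 0.0285 -0.1856 -0.1324 -0.0031 -1.6196  2.0549] ytool [ 0.4906 -0.8714 -0.0006] z [ 0.0043  0.0032 -1.    ] Ftool [-0.6552  0.4127  1.0822]
[252.642  249.8834]
[159.3872 160.868 ]
[404.3064 116.9632]
[312.6178   3.3697]
[251.6697 163.2334]
[-0.0546 -0.01   21.886 ]
```

View pics/w5.png

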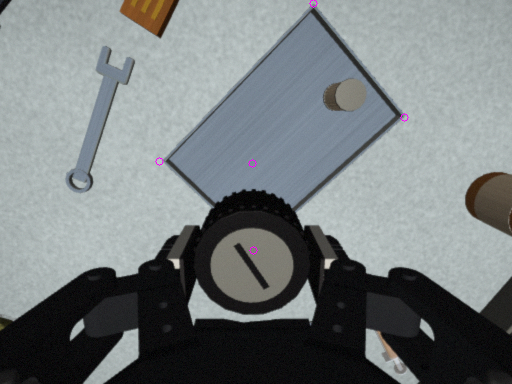

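The tray corners match the estimate, and the clear point is below the cap. I'll lower it.

Emit:
play_rows(hand=[5,5,5,5,5,5,5,5,5,5,5,5,5,5], linear=[[0,0,2],[0,0,2.5],[0,0,2.5],[0,0,2.5],[0,0,2.5],[0,0,2.5],[0,0,2],[0,0,1.5],[0,0,1],[0,0,0.8],[0,0,0.4],[0,0,0.2],[0,0,0.1],[0,0,0]], spin=[0,0,0,0,0,0,0,0,0,0,0,0,0,0])

```text
time_s: 34.35
position: [0.4852, -0.1808, 0.0241]
ee_rot: [-3.037, -0.796, -0.009]
force: [0.6, -0.1, -0.8]
gripper_width: 0.603
grip_force: 41.9
```

Emit:
play_rows(hand=[5,5,5,5,5], linear=[[0,0,0.1],[0,0,0.1],[0,0,0.1],[0,0,0.1],[0,0,0]], spin=[0,0,0,0,0])

```text
time_s: 34.85
position: [0.4848, -0.1807, 0.0194]
ee_rot: [-3.037, -0.796, -0.007]
force: [0.5, 0.1, -0.1]
gripper_width: 0.608
grip_force: 41.9
```

Emit:
play_rows(hand=[5,5,5,5,5], linear=[[0,0,0.1],[0,0,0.1],[0,0,0.1],[0,0,0.1],[0,0,0]], spin=[0,0,0,0,0])

```text
time_s: 35.35
position: [0.4849, -0.1806, 0.0154]
ee_rot: [-3.037, -0.796, -0.007]
force: [-0.5, 0.7, -0.6]
gripper_width: 0.609
grip_force: 41.9
```

Emit:
play_rows(hand=[5,5,5,5], linear=[[0,0,0.1],[0,0,0.1],[0,0,0.1],[0,0,0]], spin=[0,0,0,0])

```text
time_s: 35.75
position: [0.4849, -0.1806, 0.0125]
ee_rot: [-3.037, -0.796, -0.007]
force: [0.3, -1.1, -0.6]
gripper_width: 0.605
grip_force: 41.9
```

Emit:
play_rows(hand=[5,5,5], linear=[[0,0,0.1],[0,0,0.1],[0,0,0]], spin=[0,0,0])

```text
time_s: 36.05
position: [0.4849, -0.1806, 0.0104]
ee_rot: [-3.037, -0.796, -0.007]
force: [-0.6, 0.2, -0.7]
gripper_width: 0.607
grip_force: 41.9
```

Emit:
play_rows(hand=[5,5,5], linear=[[0,0,0.1],[0,0,0.1],[0,0,0]], spin=[0,0,0])

```text
time_s: 36.35
position: [0.4853, -0.1806, 0.0092]
ee_rot: [-3.037, -0.796, -0.008]
force: [-0.5, 0.9, 3.5]
gripper_width: 0.608
grip_force: 42.2
```

The cap has touched the floor. I'll open and withdraw.

Emit:
play_rows(hand=[5.5,6,6.5,7,7.5,7.5,7.5,7.5,7.5,7.5,7.5,7.5,7.5,7.5,7.5], linear=[[0,0,0],[0,0,0],[0,0,0],[0,0,0],[0,0,0],[0,0,0],[0,0,-0.5],[0,0,-1],[0,0,-2],[0,0,-2.5],[0,0,-3],[0,0,-3],[0,0,-3],[0,0,-3],[0,0,0]], spin=[0,0,0,0,0,0,0,0,0,0,0,0,0,0,0])

```text
time_s: 37.85
position: [0.4861, -0.182, 0.1951]
ee_rot: [3.037, 0.796, 0.02]
force: [1.0, -0.2, 0.4]
gripper_width: 0.88
grip_force: 0.0
```

```bash
python3 - <<'E'
from h import *
import cv2
s=st()
a=snapshot("scene")[150:280,120:330];b=snapshot("wrist")
a=cv2.resize(a,(400,248));b=cv2.resize(b,(400,300));cv2.imwrite("pics/end.png",cv2.convertScaleAbs(np.vstack([a,b])[...,::-1],alpha=1.4))
E
```

```text
t 37.85 pos [ 0.4861 -0.182   0.1951] F [ 1.0143 -0.2045  0.4408] M [ 0.0268 -0.0175  0.0057] w 7.512962449758216 g 0.0 j [ 0.0296 -0.1898 -0.1983 -0.0006 -1.5492  2.0537] ytool [ 0.4903 -0.8715  0.0055] z [ 0.013   0.001  -0.9999] Ftool [ 0.7888  0.678  -0.4277]
```

View pics/end.png

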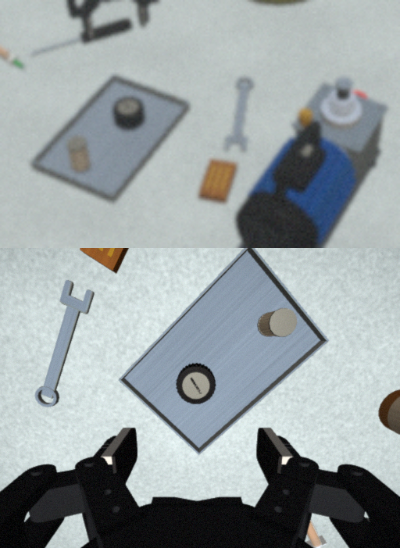

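The cap lies flat, top up, in the tray. The cartridge is standing and the other things look undisturbed.

```bash
python3 -c "
from workcell import env
print(env.finish_job())"
```

```text
the job is handed in; nothing more can be done
None
```

The cap is unscrewed and lies flat, top up, in the drip tray; the cartridge is still standing, nothing else in view looked moved, and I handed the job in with the robot's clock at about 38 s (no verdict came back).

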